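# Load a filter holder into the air sampler

## Robot

A 6-joint arm with a two-finger parallel gripper is mounted at the origin on the work surface. World frame = base frame: x ahead of the robot, y to its left, z up, the work surface at z = 0. Lengths are in m, angles in rad, forces in N, time in s.
With the tool pointing down it reaches from about 0.25 to 0.775 m from the base axis. Payload 4 kg.
Tool frame: the origin (TCP) lies at the centre of the arm's flange, where the gripper is bolted on; the fingertips stand ahead of it and the grasp point (between the pads) lies 180 mm ahead of it (robot.tcp_to_tips is the z of the fingertips in the tool frame, in m); z points along the fingers, y is the direction in which the jaws open and shut (so a half turn about z gives the same grasp; the last joint's range is limited). The gripper opens to 94 mm and grips with 3 to 60 N. Pads are 16 mm wide; open, the fingers measure 119 mm over their backs; the gripper's body (75 mm by 177 mm) begins 78 mm behind the grasp point.
Start: joints at [1.168, 0.087, 1.371, -0, 1.684, -0.103], TCP at [0.162, 0.525, 0.405] pointing down, gripper open.
Joint ranges: [-3.1, 3.1], [-0.76, 2.03], [0.27, 2.55], [-1.08, 4.22], [0.17, 2.65], [-2.57, 2.57]. Speed limits (rad/s): [2.79, 2.79, 3.14, 3.14, 3.14, 3.14].

## Interface

Orientations are given as [roll, pitch, yaw] about the fixed x, y, z axes, in that order (R = Rz(yaw) Ry(pitch) Rx(roll)).
In Python, from bench import robot gives the robot as it stands.
- The arm moves only by the tool move_arm, never from a script. Its argument "increments" is a list that holds one entry, the list of rows, each a list of 7 numbers: the opening, from 0 (shut) to 1 (fully open), then the shift along the tool's x, y, z as a fraction of full scale, then the turn, a rotation vector about the tool's x, y, z as a fraction of full scale. In form: [[[jaw, dx, dy, dz, rx, ry, rz], ...]]. A call has 1 to 8 rows; each row is the pose to reach, as a shift and turn from the pose commanded when the call began, along the tool's axes at that moment; what a row does not reach only later rows make up. Full scale, the value 1, is 0.1 m for a shift and pi/2 rad for a turn. A row lasts 1/12 s, in which the tool goes at most 41.7 mm and 7.16 degrees, less where a joint would pass 70% of its speed; a pose out of reach is approached as far as the arm can. A call with a number of a shift or a turn outside -1 to 1 is refused whole. A call with a gripper value outside its range is refused whole. The fingers move at their own pace and stop on an object; the grip force is fixed at half the most. Time passes only in rows, so rows that repeat a pose let the fingers close. It gives the time, the measured TCP pose, the force and the opening at its end, in the units of the state.
- robot.get_obs(): the state, without advancing time (a new reading comes with each control period).
- robot.snapshot(name): name is "side" or "top" or "wrist"; returns (picture, depth): 384x512x3 uint8, red, green, blue; 384x512 float32, m along the optical axis (not along the pixel's ray), 0 where there is no reading.
- robot.camera_params(name): a dict with "mtx" (3x3 intrinsics, pixels), "k1" (the pictures are not rectified: a ray, as slopes to the right and down, at radius r is drawn at 1 + k1 r^2 times it, then the intrinsics apply), "R" (3x3) and "t" (3): a world point X has camera coordinates R X + t. Camera axes: x right, y down, z forward; pixel columns grow to the right and rows downward; lengths in m; the calibration is good to about 2 mm. A picture is of the moment at which its call begins: read the wrist's pose just before it. camera_params takes no time and is no camera call; for the wrist camera it gives the pose at the moment of the call.
- robot.close_job(): hands the job in, once; it reports no verdict.
The state is a dict: "time": time; "joint_positions": joint angles; "qvel": joint speeds; "joint_torque": joint torques, N m; "tool_pos": TCP position; "ee_rot": TCP orientation; "wrist_force": force on the tool from outside, world axes, zero at the start; "wrist_torque": the same for the moment, N m; "width": finger opening in m.
Only numpy, scipy, OpenCV 4.12 (cv2) and the standard library are available. Lean on these libraries where they do the work, as an engineer would, in place of code of your own. Each camera call takes 0.05 s, during which the arm holds its last target.

## Task

Press the latch key of the air sampler gently until it releases its sprung cover, and let the cover spring fully open by itself without touching it on its way up. Then set the narrower of the two aluminium filter holders, foot down, fully home in the round well under the cover, let go of it, and push the cover gently shut until it latches and stays shut by itself. Do not force anything, and leave everything else on the table where it is.

Things in the scene. Friction and masses are not known exactly. Their poses are not given: they have to be found in the camera images.
- sampler: grey air sampler fixed to the table, 210 mm (x) by 230 mm (y), blue front panel on its -x side; origin on the table 110 mm behind the front edge, z up. Its -y part (y -115 to +20 mm) has a flat deck 70 mm above the table with, on the line y = -55 mm, the latch key, the cover, and under it the well. The rest is 90 mm high with a carrying handle up to 110 mm. Pushing any part of it with 25 N is too much
- key_seat (a point): point of the deck under the centre of the latch key, a black pad 16 (x) by 26 mm (y), 25 mm in front of the cover. How far it stands up differs and is not measured: its top is 10 to 24 mm above this point. It moves down 9 mm in all against a spring (2.5 N rising to 8.8 N, no click) to a hard stop above the deck, and lets the cover go after 5 mm (6 N). Hold it there (about 7.5 N) until the cover is 0.15 rad up. It returns by itself
- lid (a joint): angle of the cover: 0 shut and latched (rests within 0.02), 1.45 rad fully open; a damped spring lifts it in 2 to 4 s. The cover is a grey hood 120 (x) by 96 (y) by 35 mm high, open below, its flat top 105 mm above the table when shut, hinged on its far (+x) lower edge: its near edge rises and swings back, turning about the sampler's +y. It cannot shut on a holder that is not fully home
- lid_hinge (a point): middle of the hinge line of the cover, at deck height, 145 mm behind key_seat; axes as the sampler (the hinge line runs along y)
- lid_edge (a point): middle of the upper near edge of the cover (moves with it): shut, it is 120 mm towards -x and 35 mm up from lid_hinge; z is the normal of the flat outer (top) face, -x points to the free edge. Open, the outer face looks away from the robot and the edge is 195 mm above the table. To shut, push the outer face near this edge round the hinge and down: 1 to 4 N, to 8 N over the last 10 mm, where the catch snaps in, then 2.5 N/mm more on a soft seal
- well (a point): centre of the mouth of the round well in the deck, 60 mm behind key_seat: 25.5 mm wide, 20 mm deep, 2 mm chamfer; z up, axes as the sampler. With the cover open, 70 mm are free between this point and the upright cover behind it, and 70 mm to either side (y)
- filter_mid (a point): centre (half-way up) of the narrower aluminium filter holder, loose, upright, 50 to 100 g, 44 mm high: a foot 24 mm across and 16 mm high, above it a cylinder 34 mm across and 28 mm high; z is its axis, up. Fully home, the cylinder rests on the deck and this point is 6 mm above the well's mouth
- wide_filter: bystander: the wider aluminium filter holder, 48 mm across, 44 mm high, foot 36 mm across; it does not fit the well. Origin at the centre of its underside
- jar: bystander: small amber glass jar with a white cap, 40 mm across, 50 mm high; origin at the centre of its underside
- driver: bystander: screwdriver, 160 mm long, lying on the table
- collar: bystander: loose steel ring, 44 mm across, 16 mm high
- tray: bystander: shallow open white plastic tray, 90 x 130 mm, 30 mm high
- cap: bystander: low black plastic cap, 32 mm across, 12 mm high
Not all that is in view belongs to the job. What is shaped like the part that bears filter_mid but brown or green is not meant.

How it is judged:
On the way, in this order (a step that is already met when the one before it is completed fails the run):
1. the cover has sprung fully open, and the robot is off it (value of joint lid above 1.35 rad and not (contact force between lid and the fingers above 0.5 N or contact force between lid and the arm above 0.5 N)), for 0.1 s.
2. the narrower filter holder is fully home in the well and let go, with the cover still open (horizontal distance between filter_mid and well below 0.003 m and z of filter_mid in the frame of well between 0.003 and 0.009 m and angle between filter_mid's own z axis and vertical below 0.07 rad and contact force between filter and the fingers below 0.1 N and value of joint lid above 1.2 rad), for 0.2 s.
3. the cover is shut (value of joint lid below 0.03 rad), for 0.2 s.
At the end, for the whole second after the job is handed in: the narrower filter holder stands upright and at rest in the well, its axis within 3 mm and its height within 3 mm of fully home, and the cover is shut (within 0.03 rad) and stays latched with the robot away (horizontal distance between filter_mid and well below 0.003 m and z of filter_mid in the frame of well between 0.003 and 0.009 m and angle between filter_mid's own z axis and vertical below 0.07 rad and value of joint lid below 0.03 rad and linear speed of filter below 0.02 m/s); the robot touches nothing.
It fails at once if some part of the sampler (key, cover or deck) is pushed with more than 25 N (contact force between sampler and the fingers above 25 N or contact force between sampler and the arm above 25 N).
It fails at once if the robot touches the cover (more than 1 N) while it is springing open, before the holder is in the well (horizontal distance between filter_mid and well above 0.02 m and velocity of joint lid above 0.15 rad/s and value of joint lid above 0.08 rad and (contact force between lid and the fingers above 1 N or contact force between lid and the arm above 1 N)).
It fails at once if another thing on the table is moved by more than 30 mm (distance of any of wide_filter, jar, driver, collar, tray, cap from where it was at the start of the episode above 0.03 m).
It also fails if it takes over 72 s, if anything falls off the work surface, if the arm or the gripper's body presses on something with over 40 N, if the wrist force passes 120 N, or if a joint passes its speed limit or range.

## Working session

There is one attempt and no reset: what is moved stays moved. The work goes in short steps, Python scripts to look and compute and a tool call to move; the robot and the scene stay as the last step left them, time stands still between calls to the robot, and variables do not carry over. Pictures are saved under pics/ and viewed, and the job is handed in when it is done.

Besides the shell and the picture viewer there is one more tool, called after "Call:" by a JSON object that holds its "name" and its "arguments". move_arm: Moves the arm, as the interface text tells. Its arguments: {"type":"object","properties":{"increments":{"type":"array","items":{"type":"array","items":{"type":"array","items":{"type":"number","minimum":-1,"maximum":1}}}}},"required":["increments"]}

```bash
ls; mkdir -p pics; cat > h.py <<'E'
import numpy as np, cv2, json
from bench import robot
from scipy.spatial.transform import Rotation as Ro
def snap(n,tag):
    p=robot.camera_params(n); im,d=robot.snapshot(n)
    cv2.imwrite(f'pics/{tag}.png',im[:,:,::-1]); np.savez(f'pics/{tag}.npz',im=im,d=d,mtx=p['mtx'],k1=p['k1'],R=p['R'],t=p['t'])
    return im,d,p
def load(tag): 
    z=np.load(f'pics/{tag}.npz'); return z['im'],z['d'],{k:z[k] for k in('mtx','k1','R','t')}
def ray(p,u,v):
    K=np.array(p['mtx']);dist=np.array([float(p['k1']),0,0,0])
    s=cv2.undistortPoints(np.array([[[u,v]]],float),K,dist)[0,0]
    R=np.array(p['R']);t=np.array(p['t']).ravel()
    return -R.T@t, R.T@np.array([s[0],s[1],1.])
def onz(p,u,v,z):
    c,d=ray(p,u,v); return c+d*(z-c[2])/d[2]
def pt(p,d,u,v):
    c,r=ray(p,u,v); return c+r*d[int(v),int(u)]
def proj(p,X):
    K=np.array(p['mtx']);
    o,_=cv2.projectPoints(np.array(X,float).reshape(-1,1,3),cv2.Rodrigues(np.array(p['R']))[0],np.array(p['t'],float),K,np.array([float(p['k1']),0,0,0])); return o[:,0]
def st():
    o=robot.get_obs()
    print(o['time'],np.round(o['tool_pos'],4),np.round(o['ee_rot'],4),'F',np.round(o['wrist_force'],2),'w',round(float(o['width']),4))
    return o
E
python3 - <<'E'
from h import *
o=st(); print(robot.tcp_to_tips)
for n in('top','side','wrist'):
    im,d,p=snap(n,n+'0'); print(n,np.round(p['mtx'],1).tolist(),p['k1'],np.round(p['R'],3).tolist(),np.round(p['t'],3))
E
```

```text
pics
0.0 [0.1624 0.5254 0.4035] [-3.1395e+00 -2.0000e-04  2.8418e+00] F [ 0.31 -0.09  0.01] w 0.0936
0.1992
top [[474.9, 0.0, 263.0], [0.0, 474.9, 188.1], [0.0, 0.0, 1.0]] -0.12439266771507554 [[0.012, -0.999, 0.03], [-0.993, -0.016, -0.119], [0.119, -0.028, -0.992]] [-0.032  0.534  1.369]
side [[463.9, 0.0, 256.1], [0.0, 463.9, 192.3], [0.0, 0.0, 1.0]] -0.12063295639629087 [[0.704, -0.71, 0.005], [-0.455, -0.456, -0.765], [0.545, 0.537, -0.644]] [-0.374  0.294  0.885]
wrist [[345.6, 0.0, 254.0], [0.0, 345.6, 188.0], [0.0, 0.0, 1.0]] -0.05392979749996123 [[0.295, 0.955, -0.001], [0.922, -0.285, 0.263], [0.251, -0.079, -0.965]] [-0.551 -0.027  0.391]
```

View pics/top0.png

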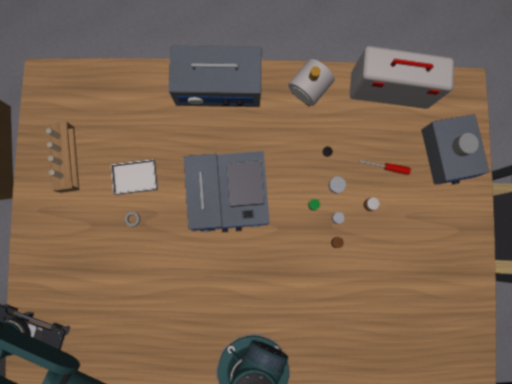

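View pics/side0.png

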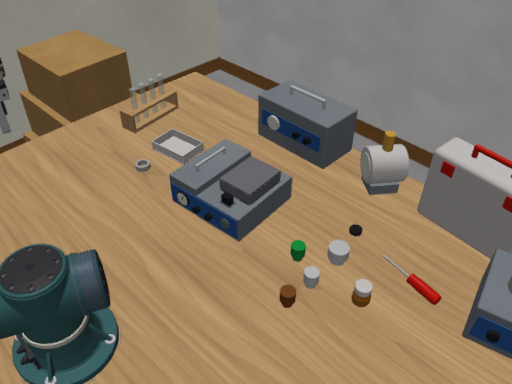

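View pics/wrist0.png

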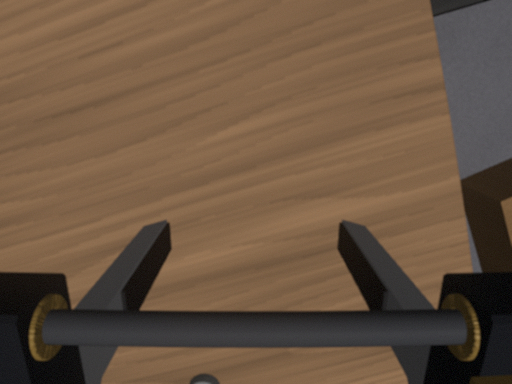

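```bash
python3 - <<'E'
from h import *
im,d,p=load('top0')
c=cv2.resize(im[140:255,175:400],None,fx=3.5,fy=3.5,interpolation=cv2.INTER_CUBIC);cv2.imwrite('pics/c1.png',c[:,:,::-1])
im2,d2,p2=load('side0')
c=cv2.resize(im2[140:310,165:380],None,fx=3.5,fy=3.5,interpolation=cv2.INTER_CUBIC);cv2.imwrite('pics/c2.png',c[:,:,::-1])
for n,u,v in [('narrow',338,218),('wide',338,185),('jar',372,204),('key',248,214),('green',314,204),('deckNL',190,228),('lid',245,185),('deck',232,217)]:
    print(n,np.round(pt(p,d,u,v),4))
for n,u,v in [('narrow',312,270),('key',227,199),('lid',250,178)]:
    print(n,np.round(pt(p2,d2,u,v),4))
E
```

```text
narrow [ 0.4487 -0.2446  0.0453]
wide [ 0.5462 -0.2455  0.0435]
jar [ 0.4907 -0.3452  0.0502]
key [0.454  0.0185 0.0904]
green [ 0.4887 -0.1737  0.0461]
deckNL [0.4123 0.1805 0.0876]
lid [0.5339 0.0281 0.1064]
deck [0.4462 0.0641 0.0676]
narrow [ 0.454  -0.2425  0.0453]
key [0.4492 0.0145 0.0888]
lid [0.5267 0.0166 0.1067]
```

View pics/c1.png

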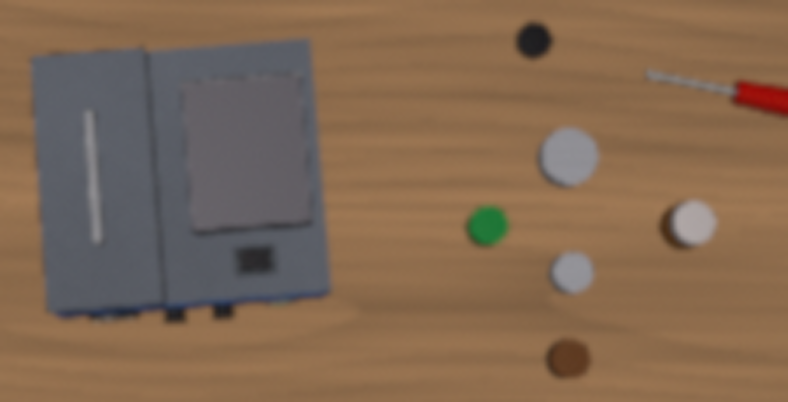

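View pics/c2.png

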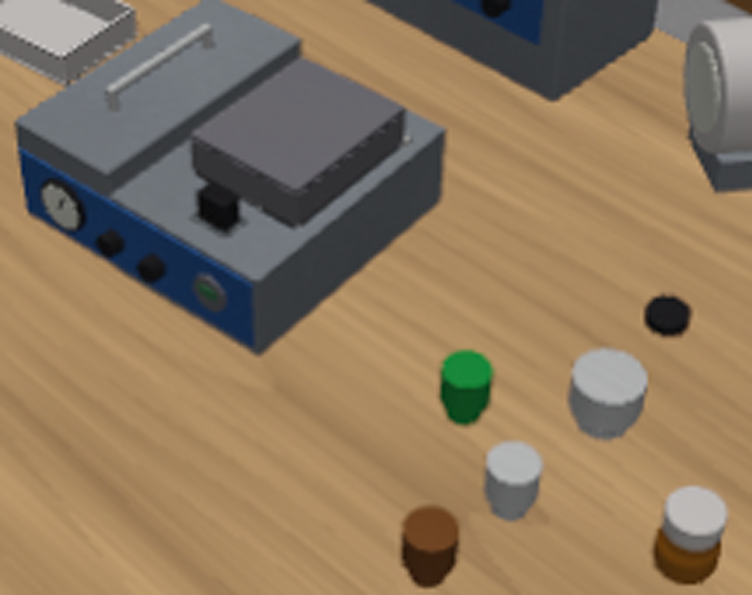

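```bash
cat > fit.py <<'E'
from h import *
def cloud(d,p):
    v,u=np.nonzero(d>0); K=np.array(p['mtx'],float)
    s=cv2.undistortPoints(np.stack([u,v],1).astype(float).reshape(-1,1,2),K,np.array([float(p['k1']),0,0,0]))[:,0]
    z=d[v,u][:,None]; R=np.array(p['R']);t=np.array(p['t']).ravel()
    X=(np.hstack([s,np.ones((len(s),1))])*z-t)@R
    return X,u,v
def rect(P):
    r=cv2.minAreaRect((P*1000).astype(np.float32)); return r
E
python3 - <<'E'
from fit import *
for tag in('top0','side0'):
    im,d,p=load(tag); X,u,v=cloud(d,p); C=im[v,u].astype(int)
    reg=(X[:,0]>.38)&(X[:,0]<.64)&(X[:,1]>-.06)&(X[:,1]<.2)
    tb=(X[:,0]>.2)&(X[:,0]<.35)&(abs(X[:,1])<.2); print(tag,'table z',np.median(X[tb,2]))
    m=reg&(X[:,2]>.1)&(X[:,2]<.111)
    P=X[m]; P=P[P[:,1]<.085]; P=P[P[:,0]>.47]
    print('lid',rect(P[:,:2]),np.median(P[:,2]),len(P))
    m=reg&(X[:,2]>.06)&(X[:,2]<.1); print('body',rect(X[m][:,:2]))
    k=reg&(C.max(1)<60)&(X[:,2]>.075)&(X[:,0]>.43)&(X[:,0]<.475)&(abs(X[:,1]-.016)<.03)
    print('key',k.sum(),rect(X[k][:,:2]),np.percentile(X[k,2],[10,50,90]))
    f=(X[:,2]>.035)&(X[:,2]<.055)
    for n,c in dict(narrow=(.45,-.244),wide=(.546,-.246),jar=(.49,-.345),green=(.489,-.174),brown=(.38,-.245)).items():
        q=f&(np.hypot(X[:,0]-c[0],X[:,1]-c[1])<.035); (cx,cy),r=cv2.minEnclosingCircle((X[q][:,:2]*1000).astype(np.float32)); print(n,round(cx,1),round(cy,1),round(r,1),np.median(X[q,2]))
E
```

```text
top0 table z 0.000783549468790035
lid ((539.010009765625, 28.501808166503906), (119.99522399902344, 93.63152313232422), 5.697625637054443) 0.10571679563523234 1358
body ((520.0065307617188, 82.2078857421875), (218.25592041015625, 228.24374389648438), 5.584071159362793)
key 49 ((454.38092041015625, 20.63088035583496), (15.133220672607422, 23.011913299560547), 8.57784366607666) [0.09007311 0.09360057 0.09625191]
narrow 449.9 -245.0 17.4 0.04432601693283453
wide 547.7 -242.8 24.1 0.04463368083685865
jar 491.6 -348.2 18.7 0.05049450406882783
green 487.9 -173.6 16.9 0.04450376369040795
brown 379.5 -242.5 17.2 0.04549501633962236
side0 table z 8.673760768335781e-05
lid ((539.9429321289062, 29.137359619140625), (124.78245544433594, 98.8511734008789), 4.345425605773926) 0.1047256052154213 1265
body ((520.817626953125, 82.02723693847656), (219.93887329101562, 232.57997131347656), 5.291645526885986)
key 107 ((455.0774230957031, 19.904911041259766), (17.50040626525879, 27.259559631347656), 8.016439437866211) [0.07922548 0.09011749 0.09319947]
narrow 450.2 -243.8 18.1 0.04411067356974166
wide 548.1 -241.1 24.6 0.042871044382292924
jar 492.1 -345.3 19.8 0.048662275901764425
green 489.4 -173.5 17.8 0.04298967057180322
brown 377.9 -240.9 17.8 0.04377994537314854
```

Top view: the narrow aluminium holder is at (338,218), with r≈17.5 mm and grey. The wide one is at (338,185), r≈24 mm. Green (314,204) and brown (337,242) are decoys, and the jar is at (372,204). The enlarged crop confirms the narrow one. The key is at (248,214), with the cover behind it at (245,185). I'm moving towards the key with the jaws shut.

Call:
{"name": "move_arm", "arguments": {"increments": [[[0,-1,-0.92,0,0,0,0],[0,-1,-0.92,0,0,0,0],[0,-1,-0.92,0,0,0,0],[0,-1,-0.92,0,0,0,0]]]}}

```text
time: 0.48
tool_pos: [0.2323, 0.4048, 0.4045]
ee_rot: [-3.14, 0.002, 2.838]
wrist_force: [-0.6, 0.5, -0.3]
width: 0.0706
```

Call:
{"name": "move_arm", "arguments": {"increments": [[[0,-1,-0.92,0,0,0,0],[0,-1,-0.92,0,0,0,0],[0,-1,-0.92,0,0,0,0],[0,-1,-0.92,0,0,0,0]]]}}

```text
time: 0.82
tool_pos: [0.3008, 0.2873, 0.4046]
ee_rot: [-3.14, 0.002, 2.837]
wrist_force: [1.0, 1.3, 0.5]
width: 0.0438
```

Call:
{"name": "move_arm", "arguments": {"increments": [[[0,-1,-0.92,0,0,0,0],[0,-1,-0.92,0,0,0,0],[0,-1,-0.92,0,0,0,0],[0,-1,-0.92,0,0,0,0]]]}}

```text
time: 1.15
tool_pos: [0.3693, 0.1696, 0.4045]
ee_rot: [-3.14, 0.002, 2.836]
wrist_force: [-0.2, 0.7, -0.3]
width: 0.0177
```

Call:
{"name": "move_arm", "arguments": {"increments": [[[0,-1,-0.92,0,0,0,-0.25],[0,-1,-0.92,0,0,0,-0.25],[0,-1,-0.92,0,0,0,-0.25],[0,-1,-0.92,0,0,0,-0.25],[0,-1,-0.92,0,0,0,-0.25]]]}}

```text
time: 1.57
tool_pos: [0.4379, 0.0522, 0.404]
ee_rot: [-3.14, -0.0, -3.053]
wrist_force: [-0.6, -0.1, -0.2]
width: 0.0003
```

```bash
cat >> h.py <<'E'
def go(x,y,z,yaw=None):
    o=st(); R=Ro.from_euler('xyz',o['ee_rot'])
    s=R.as_matrix().T@(np.array([x,y,z])-o['tool_pos'])
    print('shift/0.1:',np.round(s/.1,3))
    if yaw is not None:
        print('rot:',np.round((R.inv()*Ro.from_euler('xyz',[np.pi,0,yaw])).as_rotvec()/(np.pi/2),4))
E
python3 -c "
from h import *
go(.4547,.0203,.32,3.2376)"
```

```text
1.5667 [0.4379 0.0522 0.404 ] [-3.1396e+00 -3.0000e-04 -3.0525e+00] F [-0.63 -0.13 -0.25] w 0.0003
shift/0.1: [-0.139 -0.331  0.84 ]
rot: [-0.0013 -0.0002 -0.0044]
```

Tips at about 0.12 next, then look with the wrist camera.

Call:
{"name": "move_arm", "arguments": {"increments": [[[0,-0.14,-0.33,0.84,0,0,0],[0,-0.14,-0.33,0.84,0,0,0],[0,-0.14,-0.33,0.84,0,0,0],[0,-0.14,-0.33,0.84,0,0,0],[0,-0.14,-0.33,0.84,0,0,0]]]}}

```text
time: 1.98
tool_pos: [0.4529, 0.025, 0.3214]
ee_rot: [3.141, -0.0, -3.049]
wrist_force: [-0.5, -0.6, 1.0]
width: 0.0005
```

```bash
python3 -c "
from h import *
st()
im,d,p=snap('wrist','w1'); snap('side','s1')
go(.4547,.0203,.30,3.2376)"
```

```text
1.9833 [0.4529 0.025  0.3214] [ 3.1406e+00 -2.0000e-04 -3.0487e+00] F [-0.47 -0.56  1.05] w 0.0005
2.0833 [0.4533 0.0251 0.3233] [-3.1415  0.0042 -3.0477] F [-0.24 -0.16 -0.68] w 0.0006
shift/0.1: [-0.008 -0.049  0.233]
rot: [-0.0001  0.0027 -0.0013]
```

View pics/w1.png

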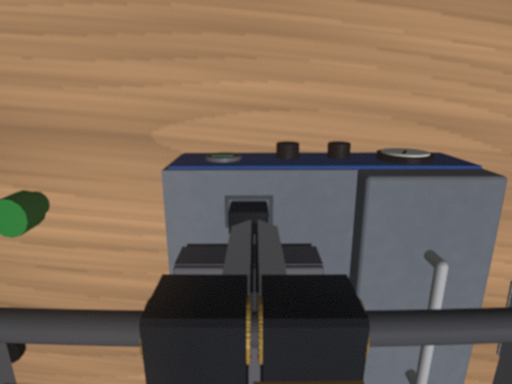

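View pics/s1.png

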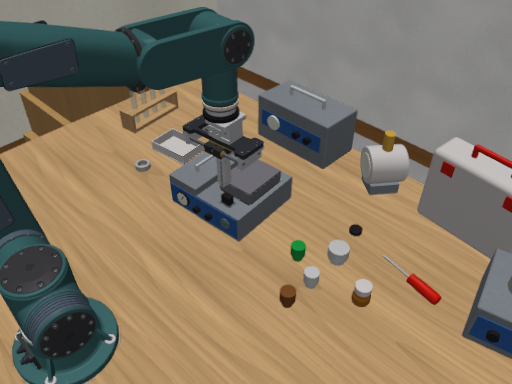

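Wrist view: key top around (249,210), just ahead of the shut fingertips at (254,225). I'll measure the key here.

```bash
python3 - <<'E'
from fit import *
im,d,p=load('w1'); X,u,v=cloud(d,p); C=im[v,u].astype(int)
for a in range(196,226,3): print(a,[tuple(np.round(pt(p,d,b,a),4)) for b in (249,)],im[a,249])
k=(u>215)&(u<285)&(v>190)&(v<216)&(X[:,2]>.08)&(X[:,2]<.11); print(rect(X[k][:,:2]),np.median(X[k,2]))
m=(X[:,2]>.1)&(X[:,2]<.111)&(v>240)&(v<280); print('lid y',X[m,1].min(),X[m,1].max(),X[m,0].min(),np.median(X[m,2]))
E
```

```text
196 [(np.float64(0.4456), np.float64(0.0226), np.float64(0.0702))] [73 76 82]
199 [(np.float64(0.4478), np.float64(0.0228), np.float64(0.0702))] [78 82 87]
202 [(np.float64(0.4483), np.float64(0.0229), np.float64(0.0755))] [31 32 35]
205 [(np.float64(0.4482), np.float64(0.023), np.float64(0.0824))] [20 19 21]
208 [(np.float64(0.4484), np.float64(0.0231), np.float64(0.0882))] [24 21 25]
211 [(np.float64(0.4488), np.float64(0.0232), np.float64(0.0929))] [26 25 28]
214 [(np.float64(0.4509), np.float64(0.0234), np.float64(0.0927))] [41 39 41]
217 [(np.float64(0.4526), np.float64(0.0235), np.float64(0.0937))] [38 36 39]
220 [(np.float64(0.4439), np.float64(0.0231), np.float64(0.1222))] [57 57 59]
223 [(np.float64(0.4436), np.float64(0.0231), np.float64(0.1277))] [68 67 68]
((449.8064880371094, 23.013505935668945), (4.17719030380249, 25.623991012573242), 6.087911605834961) 0.09144299134033126
lid y -0.021783112766418068 0.15161319103034138 0.46566115790252893 0.10509168076017276
```

Call:
{"name": "move_arm", "arguments": {"increments": [[[0,-0.02,-0.035,0.12,0,0,0],[0,-0.02,-0.035,0.24,0,0,0],[0,-0.02,-0.035,0.24,0,0,0],[0,-0.02,-0.035,0.24,0,0,0]]]}}

```text
time: 2.42
tool_pos: [0.4554, 0.0215, 0.2982]
ee_rot: [-3.142, 0.002, -3.048]
wrist_force: [0.1, 0.7, -0.2]
width: 0.0004
```

Call:
{"name": "move_arm", "arguments": {"increments": [[[0,0,0,0.02,0,0,0],[0,0,0,0.04,0,0,0],[0,0,0,0.04,0,0,0],[0,0,0,0.04,0,0,0]]]}}

```text
time: 2.75
tool_pos: [0.4553, 0.021, 0.2931]
ee_rot: [-3.142, 0.001, -3.049]
wrist_force: [-0.1, -0.5, 0.6]
width: 0.0003
```

```bash
python3 -c "
from h import *
st();snap('side','s2');
im,d,p=load('s2');c=cv2.resize(im[120:240,150:310],None,fx=4,fy=4,interpolation=cv2.INTER_CUBIC);cv2.imwrite('pics/c3.png',c[:,:,::-1]);st()"
```

```text
2.75 [0.4553 0.021  0.2931] [-3.1416e+00  8.0000e-04 -3.0486e+00] F [-0.1  -0.55  0.57] w 0.0003
2.8 [0.4553 0.0209 0.293 ] [ 3.1415e+00  6.0000e-04 -3.0487e+00] F [ 0.32  0.31 -0.75] w 0.0004
```

View pics/c3.png

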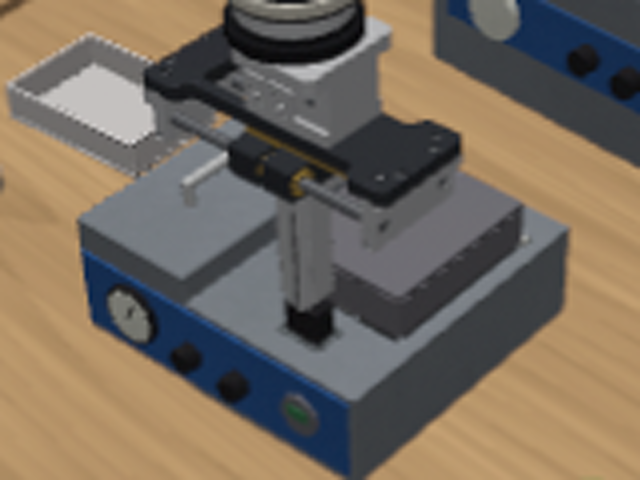

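The tips sit centred right above the key in the crop at (310,305). I'll press in small steps.

Call:
{"name": "move_arm", "arguments": {"increments": [[[0,0,0,0.02,0,0,0],[0,0,0,0.02,0,0,0],[0,0,0,0.02,0,0,0]]]}}

```text
time: 3.05
tool_pos: [0.4554, 0.0209, 0.2912]
ee_rot: [3.142, 0.001, -3.049]
wrist_force: [0.0, 0.0, 3.0]
width: 0.0002
```

Call:
{"name": "move_arm", "arguments": {"increments": [[[0,0,0,0.02,0,0,0],[0,0,0,0.02,0,0,0],[0,0,0,0.02,0,0,0]]]}}

```text
time: 3.3
tool_pos: [0.4554, 0.0209, 0.2888]
ee_rot: [-3.142, 0.001, -3.049]
wrist_force: [0.7, 0.3, 2.3]
width: 0.0002
```

Call:
{"name": "move_arm", "arguments": {"increments": [[[0,0,0,0.02,0,0,0],[0,0,0,0.02,0,0,0],[0,0,0,0.02,0,0,0]]]}}

```text
time: 3.55
tool_pos: [0.4554, 0.0209, 0.2872]
ee_rot: [-3.141, 0.001, -3.049]
wrist_force: [-0.1, 0.1, 6.2]
width: 0.0004
```

Call:
{"name": "move_arm", "arguments": {"increments": [[[0,0,0,0.01,0,0,0],[0,0,0,0.01,0,0,0],[0,0,0,0.01,0,0,0]]]}}

```text
time: 3.8
tool_pos: [0.4554, 0.0209, 0.2864]
ee_rot: [-3.141, 0.001, -3.049]
wrist_force: [-0.1, -0.3, 7.0]
width: 0.0001
```

Call:
{"name": "move_arm", "arguments": {"increments": [[[0,0,0,0.006,0,0,0],[0,0,0,0.006,0,0,0],[0,0,0,0.006,0,0,0],[0,0,0,0.006,0,0,0]]]}}

```text
time: 4.13
tool_pos: [0.4554, 0.0209, 0.2859]
ee_rot: [-3.141, 0.001, -3.049]
wrist_force: [-1.8, 0.4, 8.1]
width: 0.0006
```

```bash
python3 -c "
from h import *
st();snap('side','s3');
im,d,p=load('s3');c=cv2.resize(im[100:240,150:310],None,fx=4,fy=4,interpolation=cv2.INTER_CUBIC);cv2.imwrite('pics/c4.png',c[:,:,::-1]);st()"
```

```text
4.1333 [0.4554 0.0209 0.2859] [-3.1415e+00  1.3000e-03 -3.0487e+00] F [-1.76  0.42  8.05] w 0.0006
4.1833 [0.4554 0.0209 0.286 ] [-3.1414e+00  1.4000e-03 -3.0487e+00] F [-0.29  0.4   5.63] w 0.0004
```

View pics/c4.png

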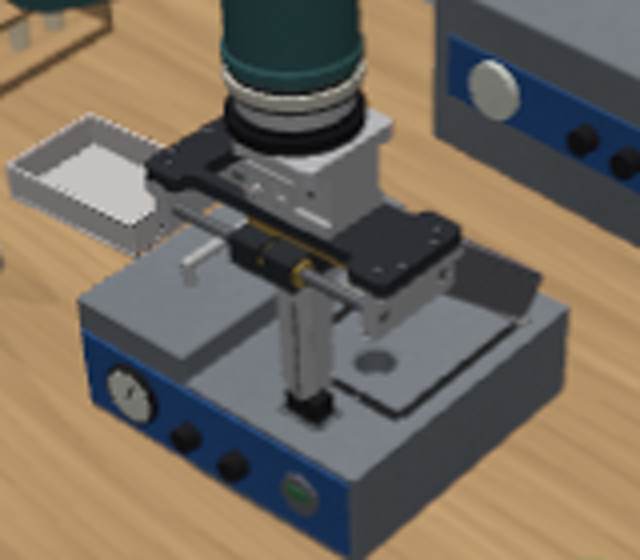

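The cover is springing up and the well is visible in the crop at (375,362). I'll hold until it is open.

Call:
{"name": "move_arm", "arguments": {"increments": [[[0,0,0,0,0,0,0],[0,0,0,0,0,0,0],[0,0,0,0,0,0,0],[0,0,0,0,0,0,0],[0,0,0,0,0,0,0],[0,0,0,0,0,0,0],[0,0,0,0,0,0,0],[0,0,0,0,0,0,0]]]}}

```text
time: 4.85
tool_pos: [0.4554, 0.0209, 0.2859]
ee_rot: [-3.141, 0.001, -3.049]
wrist_force: [-1.9, 0.5, 6.9]
width: 0.0007
```

Call:
{"name": "move_arm", "arguments": {"increments": [[[0,0,0,0,0,0,0],[0,0,0,0,0,0,0],[0,0,0,0,0,0,0],[0,0,0,0,0,0,0],[0,0,0,0,0,0,0],[0,0,0,0,0,0,0],[0,0,0,0,0,0,0],[0,0,0,0,0,0,0]]]}}

```text
time: 5.52
tool_pos: [0.4554, 0.0209, 0.2859]
ee_rot: [-3.141, 0.001, -3.049]
wrist_force: [-1.4, 1.1, 6.2]
width: 0.0002
```

```bash
python3 -c "
from h import *
st();snap('side','s4');
im,d,p=load('s4');c=cv2.resize(im[100:240,150:310],None,fx=4,fy=4,interpolation=cv2.INTER_CUBIC);cv2.imwrite('pics/c5.png',c[:,:,::-1]);go(.39,.01,.34,3.2376)"
```

```text
5.5167 [0.4554 0.0209 0.2859] [-3.1414e+00  1.3000e-03 -3.0487e+00] F [-1.38  1.1   6.24] w 0.0002
5.5667 [0.4554 0.0209 0.2859] [-3.1414e+00  1.3000e-03 -3.0487e+00] F [-0.35  0.43  6.05] w 0.0002
shift/0.1: [ 0.661 -0.048 -0.541]
rot: [-0.0001  0.0008 -0.002 ]
```

View pics/c5.png

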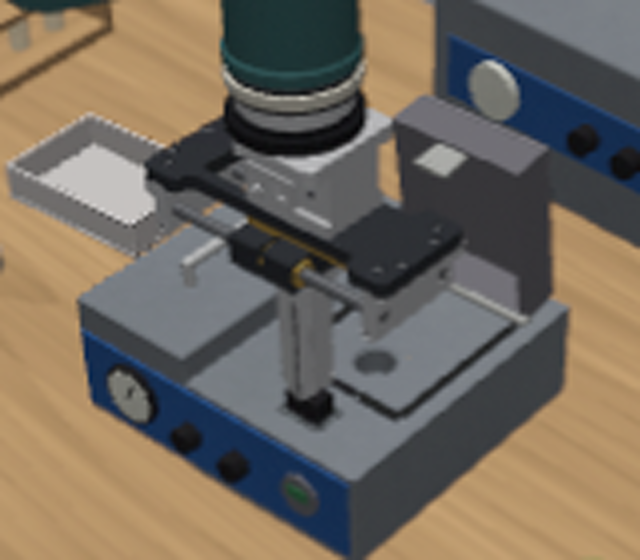

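Cover fully open. Next I lift and move to the filter holder.

Call:
{"name": "move_arm", "arguments": {"increments": [[[0,0,0,-0.3,0,0,0],[0,0.1,-0.3,-0.55,0,0,0],[0.55,0.2,-1,-0.55,0,0,0],[0.55,0.2,-1,-0.55,0,0,0],[0.55,0.2,-1,-0.55,0,0,0]]]}}

```text
time: 5.98
tool_pos: [0.4442, -0.0842, 0.3397]
ee_rot: [-3.139, -0.001, -3.054]
wrist_force: [0.4, 0.1, -1.0]
width: 0.0169
```

Call:
{"name": "move_arm", "arguments": {"increments": [[[0.55,0,-1,0,0,0,0],[0.55,0,-1,0,0,0,0],[0.55,0,-1,0,0,0,0],[0.55,0,-1,0,0,0,0]]]}}

```text
time: 6.32
tool_pos: [0.4539, -0.1826, 0.3385]
ee_rot: [3.141, -0.002, -3.053]
wrist_force: [0.5, 0.8, 0.1]
width: 0.0437
```

```bash
python3 - <<'E'
from fit import *
go(.450,-.2444,.29,3.2376)
im,d,p=snap('wrist','w2'); im,d,p=snap('top','t2')
c=cv2.resize(im[130:260,170:400],None,fx=3.4,fy=3.4,interpolation=cv2.INTER_CUBIC);cv2.imwrite('pics/c6.png',c[:,:,::-1])
E
```

```text
6.3167 [ 0.4539 -0.1826  0.3385] [ 3.1410e+00 -2.3000e-03 -3.0529e+00] F [0.53 0.75 0.11] w 0.0437
shift/0.1: [ 0.092 -0.613  0.485]
rot: [ 0.0004 -0.0015 -0.0047]
```

View pics/c6.png

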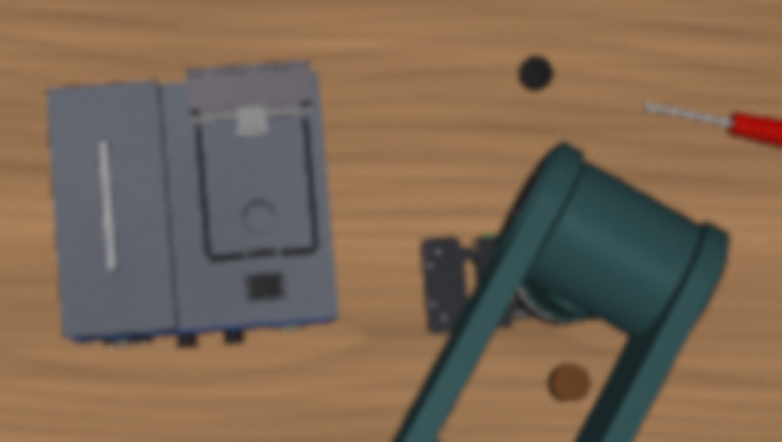

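View pics/w2.png

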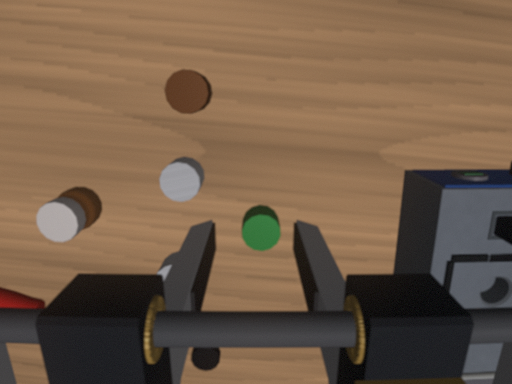

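Wrist view: narrow holder at (181,181), brown at (188,91), green at (261,228), jar cap at (61,220). Top view: well at about (246,193).

```bash
python3 - <<'E'
from fit import *
im,d,p=load('w2'); X,u,v=cloud(d,p)
q=(X[:,2]>.035)&(X[:,2]<.055)&(np.hypot(X[:,0]-.45,X[:,1]+.244)<.035)
(cx,cy),r=cv2.minEnclosingCircle((X[q][:,:2]*1000).astype(np.float32)); print('filter wrist',cx,cy,r,np.median(X[q,2]))
for tag,cc in(('t2',(245.9,193.2)),('s4',(243.7,190.5))):
    im,d,p=load(tag); print(tag,onz(p,*cc,.07),pt(p,d,*cc))
    g=cv2.cvtColor(im,cv2.COLOR_RGB2GRAY); a,b=int(cc[0]),int(cc[1]); c=cv2.resize(im[b-22:b+22,a-22:a+22],None,fx=9,fy=9,interpolation=cv2.INTER_CUBIC); cv2.imwrite(f'pics/z{tag}.png',c[:,:,::-1])
    X,u,v=cloud(d,p); w=(np.hypot(X[:,0]-.514,X[:,1]-.026)<.022)&(X[:,2]<.066)
    print('below deck px',w.sum(),u[w].mean() if w.any() else 0,v[w].mean() if w.any() else 0)
    # open lid top edge etc
    k=(im[v,u].max(1)<60)&(np.abs(X[:,0]-.455)<.015)&(np.abs(X[:,1]-.021)<.022)&(X[:,2]>.08); 
    if k.any(): print('key',rect(X[k][:,:2]))
a=cv2.imread('pics/zt2.png');b=cv2.imread('pics/zs4.png');cv2.imwrite('pics/zz.png',np.hstack([a,b]))
E
```

```text
filter wrist 451.73187255859375 -242.48458862304688 17.05816650390625 0.043643133571118445
t2 [0.51483546 0.02552627 0.07      ] [0.51672978 0.02565902 0.05255529]
below deck px 72 245.31944444444446 193.68055555555554
key ((455.1882019042969, 19.915775299072266), (14.54754638671875, 19.666748046875), 1.1659650802612305)
s4 [0.51372955 0.02556088 0.07      ] [0.52588252 0.03838285 0.05526248]
below deck px 48 243.85416666666666 190.70833333333334
key ((449.1678771972656, 16.572511672973633), (15.494062423706055, 23.990930557250977), 38.09453201293945)
```

View pics/zz.png

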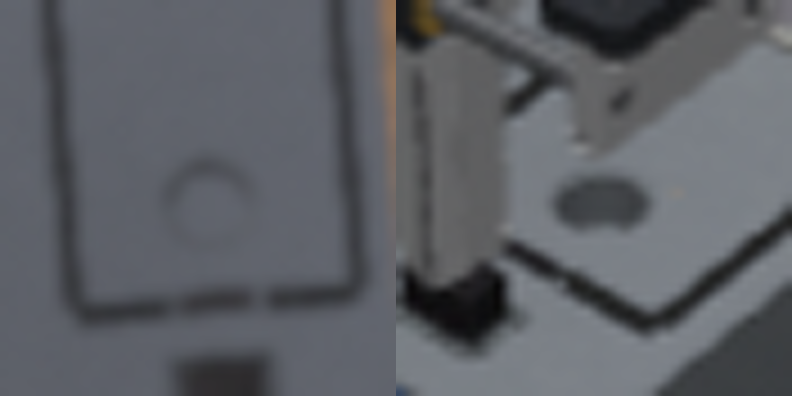

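```bash
python3 -c "
from h import *
go(.4505,-.2437,.29,3.2376)"
```

```text
6.4167 [ 0.4537 -0.1799  0.3388] [ 3.1391e+00 -1.9000e-03 -3.0498e+00] F [ 0.32 -0.54  0.03] w 0.0503
shift/0.1: [ 0.09  -0.634  0.487]
rot: [ 0.0016 -0.0012 -0.0027]
```

Call:
{"name": "move_arm", "arguments": {"increments": [[[0.55,0.087,-0.61,0.48,0,0,-0.003],[0.55,0.087,-0.61,0.48,0,0,-0.003],[0.55,0.087,-0.61,0.48,0,0,-0.003],[0.55,0.087,-0.61,0.48,0,0,-0.003],[0.55,0.087,-0.61,0.48,0,0,-0.003]]]}}

```text
time: 6.83
tool_pos: [0.4511, -0.2402, 0.2922]
ee_rot: [3.14, 0.0, -3.043]
wrist_force: [-0.3, -0.1, 0.6]
width: 0.0517
```

```bash
python3 - <<'E'
from fit import *
go(.4505,-.2437,.218,3.2376)
im,d,p=snap('wrist','w3'); X,u,v=cloud(d,p)
q=(X[:,2]>.035)&(X[:,2]<.055)&(np.hypot(X[:,0]-.45,X[:,1]+.244)<.03)
(cx,cy),r=cv2.minEnclosingCircle((X[q][:,:2]*1000).astype(np.float32)); print('filter wrist',cx,cy,r,np.median(X[q,2]),X[q,0].min())
E
```

```text
6.8333 [ 0.4511 -0.2402  0.2922] [ 3.1403e+00  1.0000e-04 -3.0427e+00] F [-0.34 -0.06  0.59] w 0.0517
shift/0.1: [ 0.01  -0.036  0.742]
rot: [0.0008 0.0001 0.0018]
filter wrist 451.6865234375 -242.495849609375 17.183151245117188 0.0436133260045017 0.4347350821523743
```

View pics/w3.png

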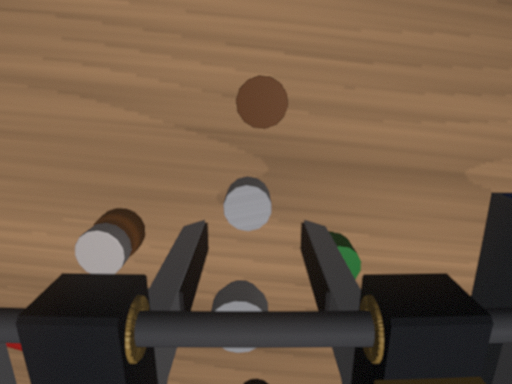

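Wrist view: holder at (247,203), between and ahead of the open fingertips at (200,225) and (310,225). I'll descend.

Call:
{"name": "move_arm", "arguments": {"increments": [[[0.55,0.005,-0.03,0.1,0,0,0],[0.55,0.005,-0.03,0.3,0,0,0],[0.55,0.005,-0.03,0.5,0,0,0],[0.55,0.005,-0.03,0.74,0,0,0],[0.55,0.005,-0.03,0.74,0,0,0],[0.55,0.005,-0.03,0.74,0,0,0],[0.55,0.005,-0.03,0.74,0,0,0]]]}}

```text
time: 7.47
tool_pos: [0.4512, -0.2445, 0.2194]
ee_rot: [-3.14, 0.002, -3.043]
wrist_force: [-0.5, 0.5, 0.3]
width: 0.0517
```

Call:
{"name": "move_arm", "arguments": {"increments": [[[0.2,0,0,0,0,0,0],[0.2,0,0,0,0,0,0],[0.2,0,0,0,0,0,0],[0.2,0,0,0,0,0,0],[0.2,0,0,0,0,0,0],[0.2,0,0,0,0,0,0]]]}}

```text
time: 7.97
tool_pos: [0.4511, -0.2449, 0.2193]
ee_rot: [-3.14, 0.002, -3.044]
wrist_force: [-0.3, 1.4, 5.9]
width: 0.0326
```

```bash
python3 - <<'E'
from fit import *
st()
snap('wrist','w4');im,d,p=snap('side','s5')
c=cv2.resize(im[190:320,240:390],None,fx=4,fy=4,interpolation=cv2.INTER_CUBIC)
w=cv2.imread('pics/w4.png')[:,:,::-1]
cv2.imwrite('pics/c7.png',c[:,:,::-1]); st()
E
```

```text
7.9667 [ 0.4511 -0.2449  0.2193] [-3.1404e+00  1.9000e-03 -3.0441e+00] F [-0.27  1.37  5.88] w 0.0326
8.0667 [ 0.451  -0.2449  0.2193] [-3.1404e+00  1.8000e-03 -3.0440e+00] F [-0.13  2.1   7.16] w 0.0326
```

View pics/c7.png

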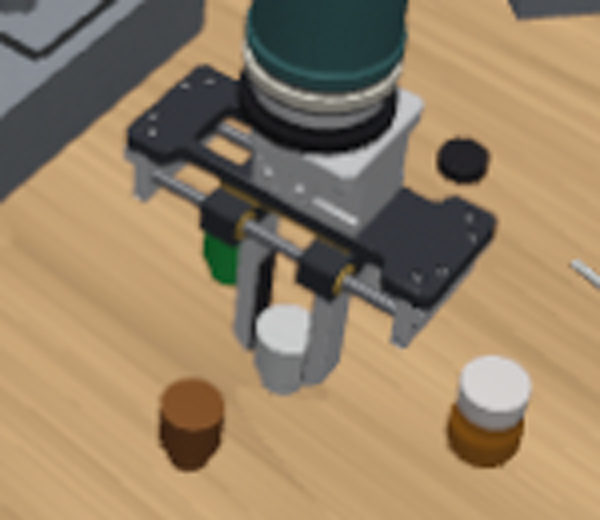

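View pics/w4.png

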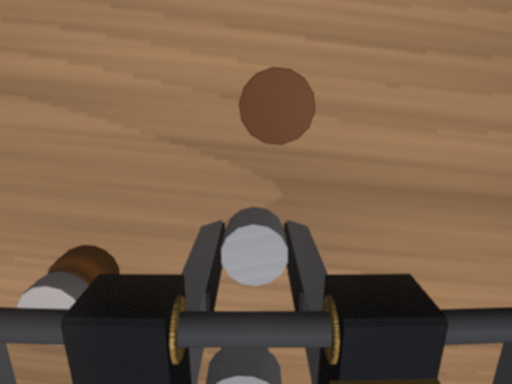

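Gripped, with the holder at (254,247) between the pads. I'll lift, then check its force, tilt and offset in the hand.

Call:
{"name": "move_arm", "arguments": {"increments": [[[0.2,0,0,-0.2,0,0,0],[0.2,0,0,-0.6,0,0,0],[0.2,0,0,-1,0,0,0],[0.2,0,0,-1,0,0,0],[0.2,0,0,-1,0,0,0]]]}}

```text
time: 8.48
tool_pos: [0.4512, -0.2451, 0.3209]
ee_rot: [-3.138, 0.005, -3.044]
wrist_force: [-0.0, 0.2, -1.4]
width: 0.0325
```

```bash
python3 - <<'E'
from fit import *
o=st()
im,d,p=snap('wrist','w5'); X,u,v=cloud(d,p)
R=Ro.from_euler('xyz',o['ee_rot']).as_matrix(); T=(X-o['tool_pos'])@R
q=(T[:,2]>.165)&(T[:,2]<.185)&(abs(T[:,0])<.03)&(abs(T[:,1])<.03)&(im[v,u].min(1)>110)
print(q.sum(),np.median(T[q],0),T[q].min(0),T[q].max(0))
A=np.c_[T[q][:,:2],np.ones(q.sum())]; print('plane',np.linalg.lstsq(A,T[q][:,2],rcond=None)[0])
(cx,cy),r=cv2.minEnclosingCircle((T[q][:,:2]*1000).astype(np.float32)); print('in tool',cx,cy,r)
im,d,p=snap('side','s6')
c=cv2.resize(im[150:280,240:390],None,fx=4,fy=4,interpolation=cv2.INTER_CUBIC)
cv2.imwrite('pics/c8.png',c[:,:,::-1]); go(.5145,.0257,.33,3.2376)
E
```

```text
8.4833 [ 0.4512 -0.2451  0.3209] [-3.1375  0.0047 -3.044 ] F [-0.03  0.2  -1.43] w 0.0325
3161 [-0.00026985  0.00153366  0.17562039] [-0.01759345 -0.01452237  0.17249086] [0.01587099 0.0177856  0.17827101]
plane [-0.00326142 -0.00673879  0.1756325 ]
in tool -1.0268163681030273 1.631994366645813 16.907865524291992
8.5833 [ 0.4503 -0.2445  0.3167] [ 3.1401e+00 -1.7000e-03 -3.0441e+00] F [ 0.3   0.99 -1.54] w 0.0325
shift/0.1: [-0.902  2.627 -0.131]
rot: [ 0.001  -0.0011  0.001 ]
```

View pics/c8.png

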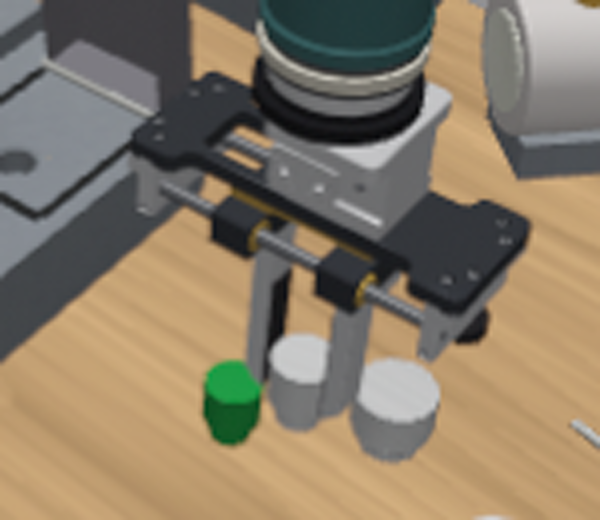

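The holder hangs level and is centred at about (−1, +1.6) mm in the tool by the wrist camera. I'll carry it towards the well and stop beside it to measure the well with the same camera.

Call:
{"name": "move_arm", "arguments": {"increments": [[[0.2,-0.2,0.4,-0.1,0,0,0],[0.2,-0.45,1,-0.1,0,0,0],[0.2,-0.45,1,-0.1,0,0,0],[0.2,-0.45,1,-0.1,0,0,0],[0.2,-0.45,1,-0.1,0,0,0]]]}}

```text
time: 9.0
tool_pos: [0.4855, -0.1395, 0.3255]
ee_rot: [3.14, -0.004, -3.041]
wrist_force: [0.1, -0.3, -1.0]
width: 0.0328
```

Call:
{"name": "move_arm", "arguments": {"increments": [[[0.2,-0.2,0.4,0,0,0,0],[0.2,-0.45,1,0,0,0,0],[0.2,-0.45,1,0,0,0,0],[0.2,-0.45,1,0,0,0,0],[0.2,-0.45,1,0,0,0,0],[0.2,-0.45,1,0,0,0,0]]]}}

```text
time: 9.5
tool_pos: [0.5204, -0.0381, 0.3268]
ee_rot: [-3.141, -0.003, -3.045]
wrist_force: [0.1, -0.4, -0.7]
width: 0.0329
```

```bash
python3 - <<'E'
from fit import *
snap('wrist','w6') ; go(.5145,.0257,.33,3.2376)
E
```

```text
9.55 [ 0.5204 -0.0383  0.3271] [-3.1412e+00 -1.9000e-03 -3.0459e+00] F [ 0.53  0.04 -1.6 ] w 0.0327
shift/0.1: [-0.002  0.643 -0.029]
rot: [-0.0002 -0.0012 -0.0002]
```

View pics/w6.png

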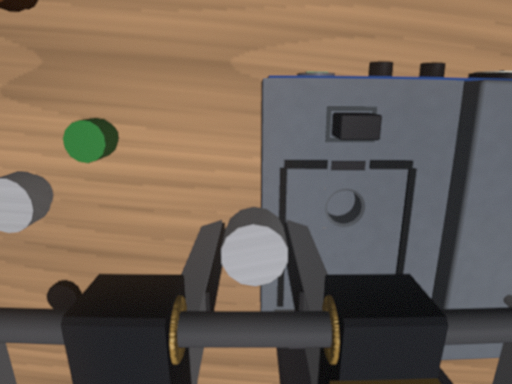

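The well shows clearly at (344,206), right of the held holder at (254,250).

```bash
python3 - <<'E'
from fit import *
im,d,p=load('w6'); X,u,v=cloud(d,p)
pos=np.array([.5204,-.0382,.327]); R=Ro.from_euler('xyz',[-3.1412,-.0019,-3.0459]).as_matrix()
Tl=lambda x:(x-pos)@R
w=(abs(u-344)<22)&(abs(v-206)<22)&(X[:,2]<.0685); print(w.sum(),u[w].min(),u[w].max(),v[w].min(),v[w].max(), np.median(X[(abs(u-344)<30)&(abs(v-206)<30),2]))
pts=np.stack([u[w],v[w]],1).astype(np.float32); h=cv2.convexHull(pts); e=cv2.fitEllipse(h); print(e)
# cast hull to deck plane
H=np.array([onz(p,a[0],a[1],.07) for a in h[:,0]]); (cx,cy),r=cv2.minEnclosingCircle((H[:,:2]*1000).astype(np.float32)); print('well world',cx,cy,r,'tool',Tl(np.array([cx/1000,cy/1000,.07]))); 
W=onz(p,*e[0],.07);print(W,Tl(W))
T=Tl(X); q=(T[:,2]>.165)&(T[:,2]<.185)&(abs(T[:,0])<.03)&(abs(T[:,1])<.03)&(im[v,u].min(1)>110)
(cx,cy),r=cv2.minEnclosingCircle((T[q][:,:2]*1000).astype(np.float32)); print('filter in tool',cx,cy,r,np.median(T[q,2]))
c=cv2.resize(im[180:235,315:375],None,fx=9,fy=9,interpolation=cv2.INTER_CUBIC);cv2.imwrite('pics/c9.png',c[:,:,::-1])
E
```

```text
1027 324 364 185 227 0.06942923496978955
((346.06829833984375, 207.4794921875), (47.070404052734375, 51.17911148071289), 168.81654357910156)
well world 517.3941040039062 30.054929733276367 20.107263565063477 tool [-0.00401768  0.06833077  0.25696602]
[0.51617387 0.02998124 0.07      ] [-0.002796    0.068374    0.25696832]
filter in tool -0.7307062149047852 1.4752520322799683 17.145570755004883 0.1757514395322713
```

View pics/c9.png

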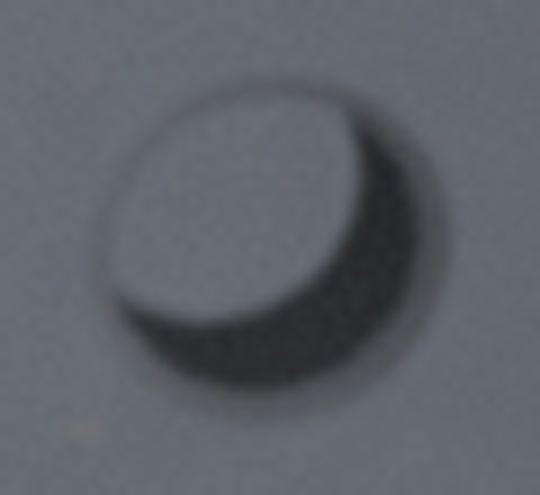

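```bash
python3 - <<'E'
from fit import *
im,d,p=load('w6')
pos=np.array([.5204,-.0382,.327]); R=Ro.from_euler('xyz',[-3.1412,-.0019,-3.0459]).as_matrix()
W=onz(p,344.7,207.3,.07); t=(W-pos)@R; print(W,t)
s=t[:2]-np.array([-.0008,.0015]); print('shift needed',s, 'world TCP', pos+R@np.array([*s,0]))
E
```

```text
[0.51613309 0.02896419 0.07      ] [-0.00265823  0.0673655   0.25696898]
shift needed [-0.00185823  0.0658655 ] world TCP [0.51595644 0.0275417  0.32697061]
```

```bash
python3 - <<'E'
from h import *
go(.5157,.0265,.30,3.2376)
E
```

```text
9.55 [ 0.5204 -0.0383  0.3271] [-3.1412e+00 -1.9000e-03 -3.0459e+00] F [ 0.53  0.04 -1.6 ] w 0.0327
shift/0.1: [-0.016  0.65   0.271]
rot: [-0.0002 -0.0012 -0.0002]
```

Call:
{"name": "move_arm", "arguments": {"increments": [[[0.2,-0.016,0.3,0,0,-0.001,0],[0.2,-0.016,0.65,0,0,-0.001,0],[0.2,-0.016,0.65,0.1,0,-0.001,0],[0.2,-0.016,0.65,0.27,0,-0.001,0],[0.2,-0.016,0.65,0.27,0,-0.001,0],[0.2,-0.016,0.65,0.27,0,-0.001,0]]]}}

```text
time: 10.05
tool_pos: [0.5155, 0.0267, 0.2998]
ee_rot: [3.142, -0.002, -3.046]
wrist_force: [-0.5, -0.0, -0.9]
width: 0.0327
```

```bash
python3 - <<'E'
from h import *
snap('wrist','w7');im,d,p=snap('side','s7')
a=cv2.resize(im[140:210,200:290],None,fx=8,fy=8,interpolation=cv2.INTER_CUBIC);cv2.imwrite('pics/c10.png',a[:,:,::-1])
go(.5157,.0265,.30,3.2376)
for dz in(.0,):
    print(proj(p,[[.5145,.0257,.07],[.5157,.0265,.07]]))
E
```

```text
10.15 [0.5162 0.0268 0.3015] [-3.1413e+00  2.0000e-03 -3.0458e+00] F [-0.23  0.5  -0.99] w 0.0322
shift/0.1: [ 0.005 -0.003  0.015]
rot: [-0.0002  0.0013 -0.0001]
[[243.88688297 190.33155388]
 [244.01166856 189.96147676]]
```

View pics/c10.png

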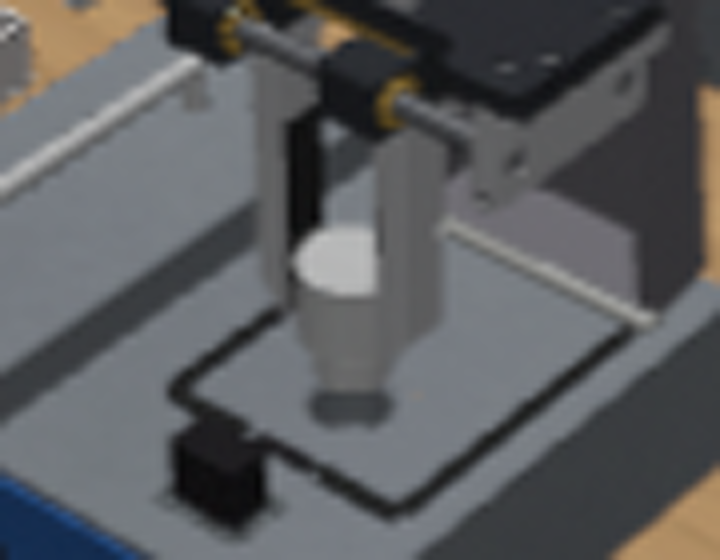

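View pics/w7.png

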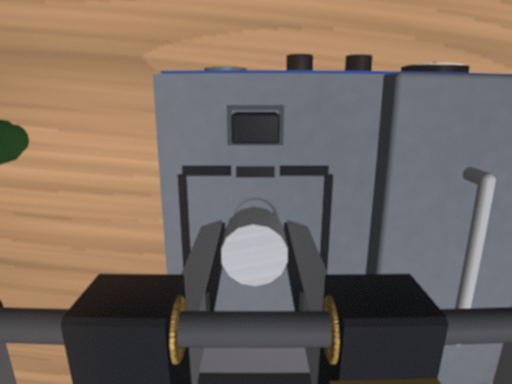

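Side crop: the foot centre (349,392) lies over the well centre (350,~400). Wrist view: the rim shows centred at (256,200) behind the holder. They are aligned, so I'll lower gently.

Call:
{"name": "move_arm", "arguments": {"increments": [[[0.2,0,0,0.04,0,0,0],[0.2,0,0,0.08,0,0,0],[0.2,0,0,0.1,0,0,0],[0.2,0,0,0.1,0,0,0]]]}}

```text
time: 10.48
tool_pos: [0.5159, 0.0278, 0.2904]
ee_rot: [3.141, 0.0, -3.044]
wrist_force: [-0.9, -0.4, -1.1]
width: 0.0325
```

Call:
{"name": "move_arm", "arguments": {"increments": [[[0.2,0,0,0.01,0,0,0],[0.2,0,0,0.02,0,0,0],[0.2,0,0,0.03,0,0,0],[0.2,0,0,0.03,0,0,0]]]}}

```text
time: 10.82
tool_pos: [0.516, 0.0281, 0.2879]
ee_rot: [3.142, 0.001, -3.044]
wrist_force: [-0.6, -0.3, -0.6]
width: 0.0326
```

Call:
{"name": "move_arm", "arguments": {"increments": [[[0.2,0,-0.01,0.01,0,0,0],[0.2,0,-0.01,0.02,0,0,0],[0.2,0,-0.01,0.03,0,0,0],[0.2,0,-0.01,0.03,0,0,0]]]}}

```text
time: 11.15
tool_pos: [0.516, 0.027, 0.2848]
ee_rot: [3.141, 0.001, -3.044]
wrist_force: [-0.4, 0.3, -1.2]
width: 0.0328
```

Call:
{"name": "move_arm", "arguments": {"increments": [[[0.2,0,0,0.01,0,0,0],[0.2,0,0,0.02,0,0,0],[0.2,0,0,0.02,0,0,0]]]}}

```text
time: 11.4
tool_pos: [0.5161, 0.027, 0.2828]
ee_rot: [3.141, 0.001, -3.044]
wrist_force: [1.7, -0.1, -0.6]
width: 0.0327
```

Call:
{"name": "move_arm", "arguments": {"increments": [[[0.2,0,0,0.01,0,0,0],[0.2,0,0,0.02,0,0,0],[0.2,0,0,0.03,0,0,0],[0.2,0,0,0.03,0,0,0]]]}}

```text
time: 11.73
tool_pos: [0.516, 0.027, 0.2798]
ee_rot: [3.141, 0.001, -3.044]
wrist_force: [-0.5, -0.4, -1.6]
width: 0.0325
```

Call:
{"name": "move_arm", "arguments": {"increments": [[[0.2,0,0,0.01,0,0,0],[0.2,0,0,0.02,0,0,0],[0.2,0,0,0.03,0,0,0],[0.2,0,0,0.03,0,0,0]]]}}

```text
time: 12.07
tool_pos: [0.5161, 0.027, 0.2768]
ee_rot: [3.141, 0.001, -3.044]
wrist_force: [-0.1, -0.0, -1.7]
width: 0.0325
```

It is going in without force. I'll look before the last few millimetres.

```bash
python3 - <<'E'
from h import *
im,d,p=snap('side','s8')
a=cv2.resize(im[140:210,200:290],None,fx=8,fy=8,interpolation=cv2.INTER_CUBIC);cv2.imwrite('pics/c11.png',a[:,:,::-1])
st()
E
```

```text
12.1167 [0.5161 0.027  0.2769] [ 3.1415e+00  1.3000e-03 -3.0439e+00] F [-0.17 -0.07 -0.69] w 0.0326
```

View pics/c11.png

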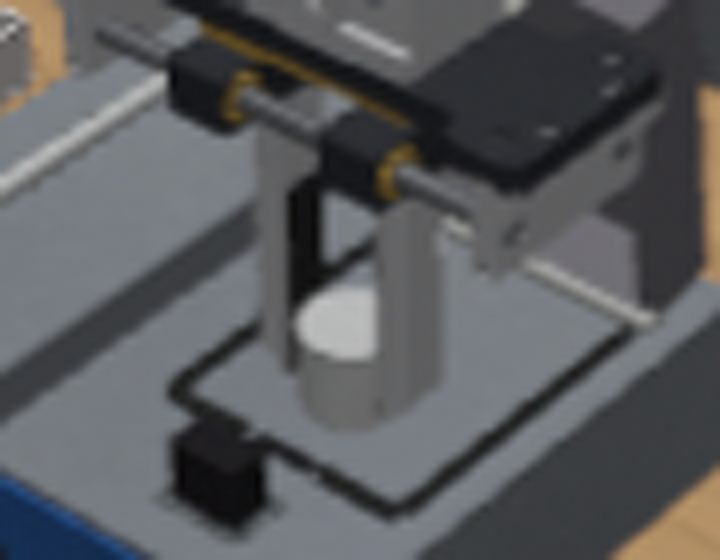

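Call:
{"name": "move_arm", "arguments": {"increments": [[[0.2,0,0,0.01,0,0,0],[0.2,0,0,0.02,0,0,0],[0.2,0,0,0.02,0,0,0]]]}}

```text
time: 12.37
tool_pos: [0.5161, 0.027, 0.2748]
ee_rot: [3.141, 0.001, -3.044]
wrist_force: [0.3, -0.1, -1.6]
width: 0.0329
```

Call:
{"name": "move_arm", "arguments": {"increments": [[[0.2,0,0,0.005,0,0,0],[0.2,0,0,0.01,0,0,0],[0.2,0,0,0.01,0,0,0]]]}}

```text
time: 12.62
tool_pos: [0.5162, 0.027, 0.2741]
ee_rot: [3.142, 0.002, -3.044]
wrist_force: [0.8, 0.8, -0.0]
width: 0.0326
```

Call:
{"name": "move_arm", "arguments": {"increments": [[[0.2,0,0,0.005,0,0,0],[0.2,0,0,0.01,0,0,0],[0.2,0,0,0.01,0,0,0]]]}}

```text
time: 12.87
tool_pos: [0.5161, 0.0271, 0.2734]
ee_rot: [3.141, 0.002, -3.044]
wrist_force: [-1.4, 0.5, 1.1]
width: 0.0327
```

It has seated at the predicted height with about 2 N. Release.

Call:
{"name": "move_arm", "arguments": {"increments": [[[0.55,0,0,0,0,0,0],[0.55,0,0,0,0,0,0],[0.55,0,0,0,0,0,0],[0.55,0,0,0,0,0,0],[0.55,0,0,0,0,0,0]]]}}

```text
time: 13.28
tool_pos: [0.5162, 0.027, 0.273]
ee_rot: [3.142, 0.002, -3.044]
wrist_force: [0.3, -0.4, 0.1]
width: 0.0515
```

Call:
{"name": "move_arm", "arguments": {"increments": [[[0.55,0,0,-0.2,0,0,0],[0.55,0,0,-0.5,0,0,0],[0.55,0,0,-0.9,0,0,0],[0.55,0,0,-0.9,0,0,0],[0.55,0,0,-0.9,0,0,0]]]}}

```text
time: 13.7
tool_pos: [0.5166, 0.027, 0.3665]
ee_rot: [-3.141, 0.009, -3.044]
wrist_force: [-0.1, 0.1, -1.0]
width: 0.0521
```

```bash
python3 - <<'E'
from fit import *
o=st();im,d,p=snap('side','s9')
a=cv2.resize(im[110:210,200:300],None,fx=6,fy=6,interpolation=cv2.INTER_CUBIC);cv2.imwrite('pics/c12.png',a[:,:,::-1])
X,u,v=cloud(d,p);q=(np.hypot(X[:,0]-.5145,X[:,1]-.026)<.013)&(X[:,2]>.085)&(X[:,2]<.11);print('side top',q.sum(),X[q].mean(0),np.median(X[q,2]))
A=np.c_[X[q][:,:2]-X[q][:,:2].mean(0),np.ones(q.sum())]; print('tilt',np.linalg.lstsq(A,X[q][:,2],rcond=None)[0])
im,d,p=snap('wrist','w9');X,u,v=cloud(d,p);q=(np.hypot(X[:,0]-.5165,X[:,1]-.028)<.024)&(X[:,2]>.088)&(X[:,2]<.11)
print('wrist',cv2.minEnclosingCircle((X[q][:,:2]*1000).astype(np.float32)),np.median(X[q,2]))
A=np.c_[X[q][:,:2]-X[q][:,:2].mean(0),np.ones(q.sum())]; print('tilt',np.linalg.lstsq(A,X[q][:,2],rcond=None)[0])
dk=(abs(X[:,0]-.5)<.05)&(abs(X[:,1]-.028)<.04)&(X[:,2]<.08); print('deck',np.median(X[dk,2]))
st()
E
```

```text
13.7 [0.5166 0.027  0.3665] [-3.1406  0.0086 -3.044 ] F [-0.05  0.12 -0.96] w 0.0521
side top 61 [0.51459378 0.02611422 0.09713074] 0.09731110312334075
tilt [0.03261661 0.03154892 0.09713074]
wrist ((516.4381713867188, 29.20905113220215), 17.0448055267334) 0.09759049254511726
tilt [0.05164541 0.00173241 0.09732802]
deck 0.06987962096520706
13.8 [0.5158 0.027  0.3624] [ 3.1414e+00  7.0000e-04 -3.0440e+00] F [-0.05  0.18  0.06] w 0.0519
```

View pics/c12.png

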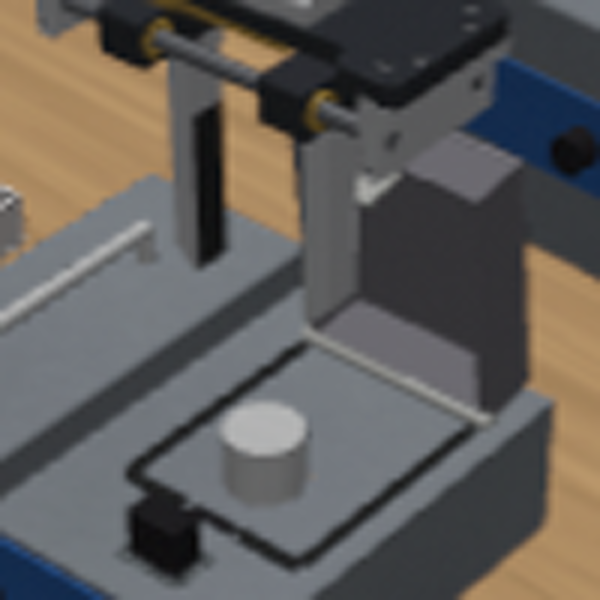

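View pics/w9.png

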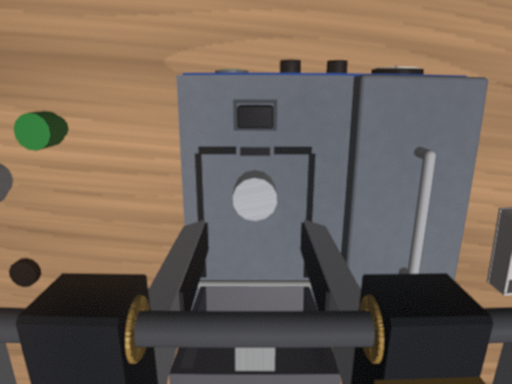

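The holder is home: its top is at 97.5 mm, i.e. 27.5 mm above the deck, upright and released. Now I shut the jaws, rise and go over behind the cover.

Call:
{"name": "move_arm", "arguments": {"increments": [[[0,0,0,-0.3,0,0,0],[0,0,0,-0.7,0,0,0],[0,0,0,-0.7,0,0,0],[0,-0.4,0,-0.7,0,0,0],[0,-0.7,0,-0.7,0,0,0],[0,-0.7,0,-0.7,0,0,0],[0,-0.7,0,-0.7,0,0,0]]]}}

```text
time: 14.38
tool_pos: [0.5866, 0.0338, 0.4294]
ee_rot: [3.141, -0.005, -3.044]
wrist_force: [-0.1, -1.2, -0.3]
width: 0.0087
```

```bash
python3 - <<'E'
from h import *
go(.6514,.0393,.425,3.2376)
E
```

```text
14.3833 [0.5866 0.0338 0.4294] [ 3.1407 -0.0049 -3.0438] F [-0.14 -1.18 -0.31] w 0.0087
shift/0.1: [-0.651 -0.008  0.041]
rot: [ 0.0006 -0.0031  0.0011]
```

Call:
{"name": "move_arm", "arguments": {"increments": [[[0,-0.35,0,0,0,0,0],[0,-0.68,0,0,0,0,0],[0,-0.68,0,0,0,0,0],[0,-0.68,0,0,0,0,0]]]}}

```text
time: 14.72
tool_pos: [0.6537, 0.0404, 0.4304]
ee_rot: [3.141, -0.004, -3.044]
wrist_force: [-0.0, 0.6, -0.4]
width: 0.0005
```

```bash
python3 - <<'E'
from fit import *
im,d,p=snap('side','s10');st()
a=cv2.resize(im[60:220,180:340],None,fx=4,fy=4,interpolation=cv2.INTER_CUBIC);cv2.imwrite('pics/c13.png',a[:,:,::-1])
im,d,p=snap('top','t10'); X,u,v=cloud(d,p); m=(X[:,2]>.18)&(X[:,2]<.2)&(X[:,0]>.55)&(X[:,0]<.66)&(abs(X[:,1]-.035)<.055); print('lid edge',m.sum(),X[m].min(0) if m.any() else 0,X[m].max(0) if m.any() else 0)
E
```

```text
14.7667 [0.6528 0.0404 0.432 ] [ 3.1413e+00 -1.6000e-03 -3.0440e+00] F [-0.34  0.27 -0.25] w 0.0002
lid edge 449 [ 0.56836865 -0.00277344  0.18193262] [0.62260794 0.08164263 0.19992665]
```

View pics/c13.png

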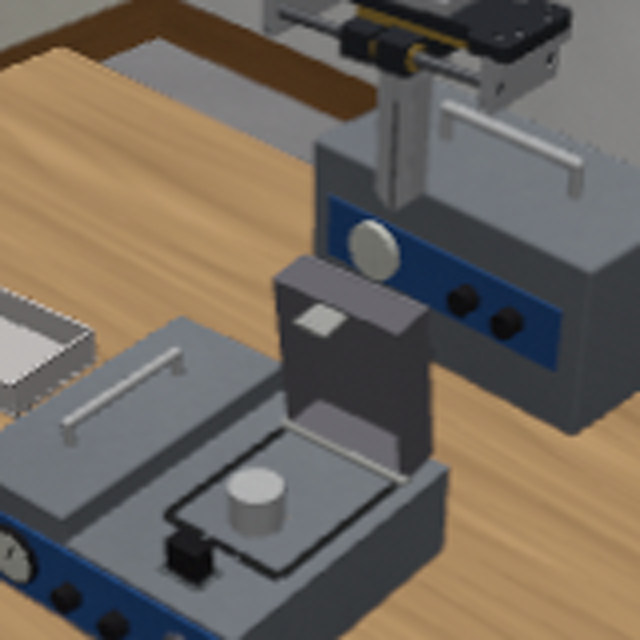

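The cover's outer edge reaches x≈0.623 and the tips are behind it at 0.653. I'll descend behind it.

Call:
{"name": "move_arm", "arguments": {"increments": [[[0,0,0,0.2,0,0,0],[0,0,0,0.4,0,0,0],[0,0,0,0.58,0,0,0],[0,0,0,0.58,0,0,0],[0,0,0,0.58,0,0,0]]]}}

```text
time: 15.23
tool_pos: [0.652, 0.0404, 0.3757]
ee_rot: [3.141, 0.001, -3.044]
wrist_force: [0.5, 0.7, -0.0]
width: 0.0007
```

```bash
python3 - <<'E'
from h import *
go(.6514,.0393,.372,3.2376)
h=np.array([.5996,.0343]);ax=np.array([.9954,.0958])
o=robot.get_obs(); rel=np.array(o['tool_pos'])[:2]-h; print('along x',rel@ax)
# tip corner path: local point (-105,35); tip centre +8 in x
for th in (1.45,1.3,1.15,1,.85,.7,.55,.4,.3,.2,.1,.05,0):
    x=-.104*np.cos(th)+.035*np.sin(th); z=.104*np.sin(th)+.035*np.cos(th)
    print(th,'tip xc %.4f TCPz %.4f'%(x+.008, z+.07+.1992))
E
```

```text
15.2333 [0.652  0.0404 0.3757] [ 3.1414e+00  5.0000e-04 -3.0441e+00] F [ 0.47  0.71 -0.03] w 0.0007
shift/0.1: [ 0.007 -0.01   0.037]
rot: [0.0001 0.0003 0.0009]
along x 0.052702411885870167
1.45 tip xc 0.0302 TCPz 0.3767
1.3 tip xc 0.0139 TCPz 0.3788
1.15 tip xc -0.0025 TCPz 0.3784
1 tip xc -0.0187 TCPz 0.3756
0.85 tip xc -0.0343 TCPz 0.3704
0.7 tip xc -0.0490 TCPz 0.3630
0.55 tip xc -0.0624 TCPz 0.3534
0.4 tip xc -0.0742 TCPz 0.3419
0.3 tip xc -0.0810 TCPz 0.3334
0.2 tip xc -0.0870 TCPz 0.3242
0.1 tip xc -0.0920 TCPz 0.3144
0.05 tip xc -0.0941 TCPz 0.3094
0 tip xc -0.0960 TCPz 0.3042
```

Call:
{"name": "move_arm", "arguments": {"increments": [[[0,0.08,0,0,0,0,0],[0,0.16,0,0,0,0,0],[0,0.21,0,0,0,0,0],[0,0.25,0,-0.01,0,0,0],[0,0.29,0,-0.02,0,0,0],[0,0.33,0,-0.025,0,0,0],[0,0.37,0,-0.03,0,0,0],[0,0.39,0,-0.03,0,0,0]]]}}

```text
time: 15.9
tool_pos: [0.6142, 0.0366, 0.3792]
ee_rot: [-3.141, 0.003, -3.044]
wrist_force: [1.8, -0.1, 2.7]
width: 0.0006
```

Call:
{"name": "move_arm", "arguments": {"increments": [[[0,0.05,0,0,0,0,0],[0,0.1,0,0,0,0,0],[0,0.16,0,0,0,0,0],[0,0.21,0,0.01,0,0,0],[0,0.26,0,0.015,0,0,0],[0,0.32,0,0.03,0,0,0],[0,0.32,0,0.03,0,0,0]]]}}

```text
time: 16.48
tool_pos: [0.5815, 0.0334, 0.3747]
ee_rot: [3.141, -0.001, -3.044]
wrist_force: [0.7, 0.8, 1.7]
width: 0.0001
```

```bash
python3 - <<'E'
from h import *
im,d,p=snap('side','s11');o=st()
h=np.array([.5996,.0343]);ax=np.array([.9954,.0958]);print('along x',(np.array(o['tool_pos'])[:2]-h)@ax)
a=cv2.resize(im[60:220,180:340],None,fx=4,fy=4,interpolation=cv2.INTER_CUBIC);cv2.imwrite('pics/c14.png',a[:,:,::-1])
E
```

```text
16.5333 [0.5818 0.0335 0.3747] [ 3.1414e+00 -4.0000e-04 -3.0441e+00] F [ 0.92 -0.27  1.75] w 0.0004
along x -0.017767070113962207
```

View pics/c14.png

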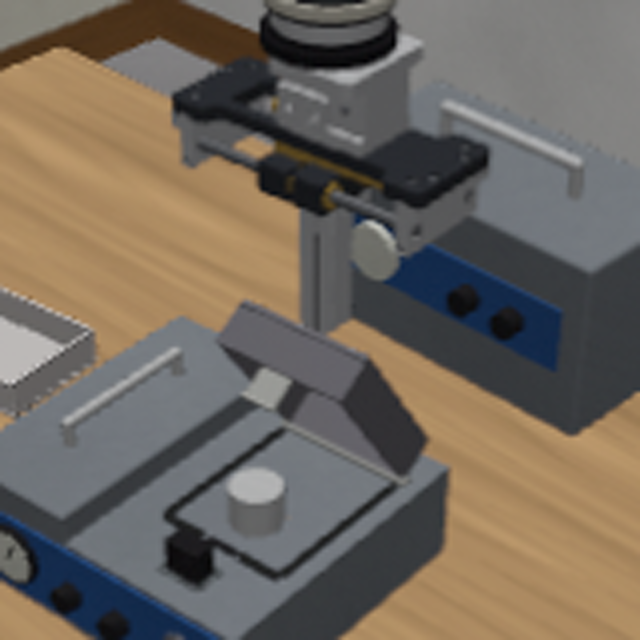

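The cover follows smoothly at about 2 N. Continuing along the arc.

Call:
{"name": "move_arm", "arguments": {"increments": [[[0,0.08,0,0.02,0,0,0],[0,0.165,0,0.043,0,0,0],[0,0.24,0,0.08,0,0,0],[0,0.31,0,0.117,0,0,0],[0,0.38,0,0.165,0,0,0],[0,0.446,0,0.213,0,0,0],[0,0.51,0,0.27,0,0,0],[0,0.564,0,0.328,0,0,0]]]}}

```text
time: 17.2
tool_pos: [0.5258, 0.028, 0.342]
ee_rot: [3.142, 0.002, -3.044]
wrist_force: [3.3, 0.3, 1.6]
width: 0.0006
```

```bash
python3 - <<'E'
from h import *
im,d,p=snap('side','s12');o=st()
h=np.array([.5996,.0343]);ax=np.array([.9954,.0958]);print('along x',(np.array(o['tool_pos'])[:2]-h)@ax)
a=cv2.resize(im[60:220,180:340],None,fx=4,fy=4,interpolation=cv2.INTER_CUBIC);cv2.imwrite('pics/c15.png',a[:,:,::-1])
E
```

```text
17.25 [0.5248 0.0279 0.3405] [ 3.1413e+00 -2.5000e-03 -3.0440e+00] F [ 1.03 -0.47  0.55] w 0.0005
along x -0.07507050690108642
```

View pics/c15.png

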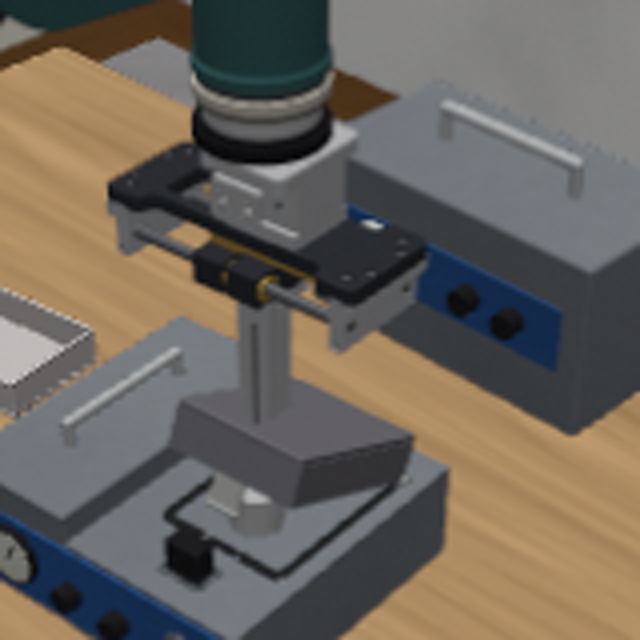

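Call:
{"name": "move_arm", "arguments": {"increments": [[[0,0.03,0,0.035,0,0,0],[0,0.06,0,0.07,0,0,0],[0,0.09,0,0.12,0,0,0],[0,0.12,0,0.16,0,0,0],[0,0.14,0,0.2,0,0,0],[0,0.16,0,0.24,0,0,0],[0,0.17,0,0.26,0,0,0],[0,0.17,0,0.26,0,0,0]]]}}

```text
time: 17.92
tool_pos: [0.5092, 0.0263, 0.3156]
ee_rot: [3.141, -0.0, -3.044]
wrist_force: [-2.7, 0.4, 4.5]
width: 0.0007
```

Call:
{"name": "move_arm", "arguments": {"increments": [[[0,0.01,0,0.015,0,0,0],[0,0.015,0,0.03,0,0,0],[0,0.02,0,0.045,0,0,0],[0,0.02,0,0.045,0,0,0]]]}}

```text
time: 18.25
tool_pos: [0.5074, 0.0262, 0.312]
ee_rot: [3.141, 0.001, -3.044]
wrist_force: [-3.8, 0.1, 6.0]
width: 0.0004
```

Call:
{"name": "move_arm", "arguments": {"increments": [[[0,0,0,0.01,0,0,0],[0,0,0,0.02,0,0,0],[0,0,0,0.03,0,0,0],[0,0,0,0.03,0,0,0]]]}}

```text
time: 18.58
tool_pos: [0.5074, 0.0262, 0.3085]
ee_rot: [-3.142, 0.0, -3.044]
wrist_force: [-1.8, -0.6, 3.4]
width: 0.0006
```

Call:
{"name": "move_arm", "arguments": {"increments": [[[0,0,0,0.01,0,0,0],[0,0,0,0.02,0,0,0],[0,0,0,0.02,0,0,0]]]}}

```text
time: 18.83
tool_pos: [0.5078, 0.0262, 0.3058]
ee_rot: [3.141, 0.001, -3.044]
wrist_force: [0.4, -0.9, -0.1]
width: 0.0003
```

Call:
{"name": "move_arm", "arguments": {"increments": [[[0,0,0,0.01,0,0,0],[0,0,0,0.015,0,0,0],[0,0,0,0.015,0,0,0]]]}}

```text
time: 19.08
tool_pos: [0.5079, 0.0262, 0.305]
ee_rot: [3.141, 0.002, -3.044]
wrist_force: [0.2, -0.1, -0.2]
width: 0.0009
```

```bash
python3 - <<'E'
from h import *
im,d,p=snap('side','s13');o=st()
a=cv2.resize(im[90:240,160:320],None,fx=4,fy=4,interpolation=cv2.INTER_CUBIC);cv2.imwrite('pics/c16.png',a[:,:,::-1])
E
```

```text
19.1333 [0.5078 0.0262 0.3051] [ 3.1415e+00  1.8000e-03 -3.0440e+00] F [-0.51  0.5   0.07] w 0.0002
```

View pics/c16.png

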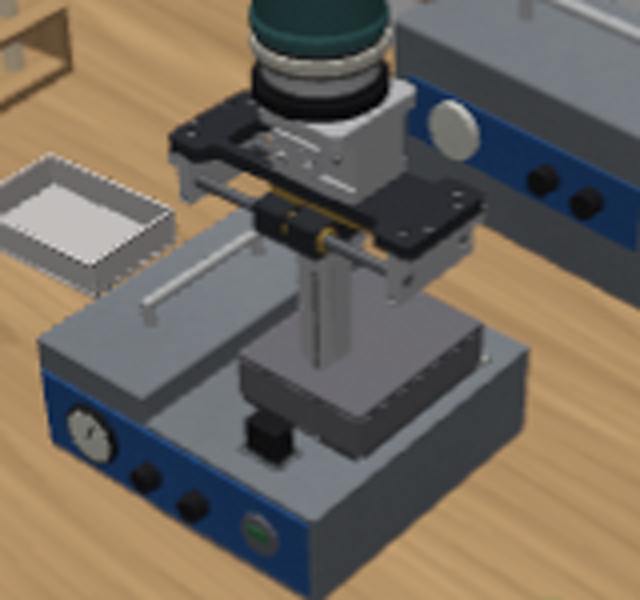

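The force dropped to zero as the catch snapped in, and the cover looks flat. One last light press, then back off.

Call:
{"name": "move_arm", "arguments": {"increments": [[[0,0,0,0.01,0,0,0],[0,0,0,0.015,0,0,0],[0,0,0,0.015,0,0,0],[0,0,0,0.015,0,0,0]]]}}

```text
time: 19.47
tool_pos: [0.5076, 0.0262, 0.3042]
ee_rot: [3.142, 0.002, -3.044]
wrist_force: [-1.0, -0.4, 4.9]
width: 0.0004
```

Call:
{"name": "move_arm", "arguments": {"increments": [[[0,0,0,-0.1,0,0,0],[0,0,0,-0.4,0,0,0],[0,0,0,-0.8,0,0,0],[0,0,0,-1,0,0,0],[0,0,0,-1,0,0,0],[0,0,0,-1,0,0,0]]]}}

```text
time: 19.97
tool_pos: [0.5078, 0.0262, 0.4055]
ee_rot: [-3.141, 0.006, -3.044]
wrist_force: [0.3, -0.3, 0.2]
width: 0.0004
```

Call:
{"name": "move_arm", "arguments": {"increments": [[[0,1,0,0,0,0,0],[0,1,0,0,0,0,0],[0,1,0,0,0,0,0],[0,1,0,0,0,0,0],[0,1,0,0,0,0,0],[0,1,0,0,0,0,0],[0,1,0,0,0,0,0],[0,1,0,0,0,0,0]]]}}

```text
time: 20.63
tool_pos: [0.4089, 0.0164, 0.4031]
ee_rot: [3.141, 0.001, -3.044]
wrist_force: [-0.1, 0.2, -0.1]
width: 0.0006
```

```bash
python3 - <<'E'
from fit import *
st();im,d,p=snap('side','s14');st()
X,u,v=cloud(d,p); m=(X[:,2]>.095)&(X[:,2]<.115)&(X[:,0]>.49)&(X[:,0]<.59)&(abs(X[:,1]-.028)<.035)
q=X[m]; print(np.median(q[:,2]), np.linalg.lstsq(np.c_[q[:,:2]-q[:,:2].mean(0),np.ones(len(q))],q[:,2],rcond=None)[0])
cv2.imwrite('pics/s14b.png',im[:,:,::-1])
E
```

```text
20.6333 [0.4089 0.0164 0.4031] [ 3.1412e+00  6.0000e-04 -3.0438e+00] F [-0.11  0.21 -0.13] w 0.0006
20.6833 [0.4089 0.0164 0.4032] [ 3.1413e+00  6.0000e-04 -3.0438e+00] F [0.02 0.65 0.52] w 0.0006
0.10489188599214974 [-0.01067171 -0.00105611  0.10490816]
```

View pics/s14b.png

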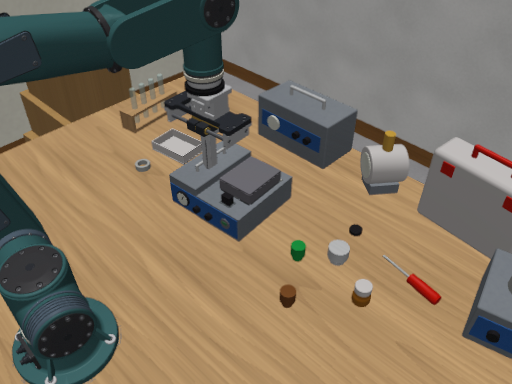

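The cover is shut at (250,178), with its top at 104.9 mm and level. The bystanders are in place and the robot is clear. Handing in.

```bash
python3 -c "
from h import *
print(robot.close_job()); st()"
```

```text
the job is handed in; nothing more can be done
None
the job is handed in; nothing more can be done
```

The job is done and handed in at about 20.7 s on the robot's clock, out of the 72 s allowed; the hand-in gives no verdict.

- **Cover opening:** I pressed the key to about 7–8 N and held it while the cover sprang fully open by itself. The robot stayed in front of it and did not touch it on its way up.
- **Filter holder:** I set the narrow aluminium holder in the well. It seated with about 2 N, and after release its top was 27.5 mm above the deck (28 mm expected), so it is fully home. It looked upright in the pictures, but the tilt I fitted from the noisy depth points was 0.045–0.05 rad, under the 0.07 limit.
- **Cover shutting:** I pushed the cover round from behind and it snapped shut at about 6 N, followed by a light 5 N press. With the robot away, its top was level at 104.9 mm (105 mm nominal).

The other things on the table look unmoved in the last side picture, and no force came near its limit. The cameras disagreed by about 2 mm on sideways positions. I placed the holder at a mean of the two, and the foot went in freely.

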